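Set the seed counting board to its half-open stop

ROBOT

A 6-joint arm with a two-finger parallel gripper is mounted at the origin on the work surface. World frame = base frame: x ahead of the robot, y to its left, z up, the work surface at z = 0. Lengths are in m, angles in rad, forces in N, time in s.
With the tool pointing down it reaches from about 0.35 to 0.975 m from the base axis. Payload 4.9 kg.
Tool frame: the origin (TCP) lies at the very end of the fingers, on their centre line; the grasp point (between the pads) lies behind it (manip.grip_depth is the z of the grasp point in the tool frame, in m); z points along the fingers, y is the direction in which the jaws open and shut (so a half turn about z gives the same grasp; the last joint's range is limited). The gripper opens to 85 mm and grips with 20 to 120 N. Pads are 22 mm wide; open, the fingers measure 114 mm over their backs; the gripper's body (76 mm by 85 mm) begins 54 mm behind the grasp point. The pads swing forward as they close: fully open they stand 13 mm farther back than shut.
Start: joints at [-1.234, 0.053, 1.613, -0, 1.476, -0.119], TCP at [0.275, -0.561, 0.231] pointing down, gripper open.
Joint ranges: [-3.01, 3.01], [-1.01, 2.22], [0.06, 2.58], [-1.02, 4.17], [0.09, 2.62], [-3.14, 3.14]. Speed limits (rad/s): [2.57, 2.57, 3.14, 3.14, 3.14, 3.14].

INTERFACE

Orientations are given as a unit quaternion [w, x, y, z].
In Python, from plant import state, optics, manip, silhouettes, place_of gives the robot as it stands. The module is installed in compiled form; this text tells all that it offers.
- The arm moves only by the tool jog_arm, never from a script. Its argument "increments" is a list of rows, each an object with "slide": the shift along the tool's x, y, z in mm, a list of three; "rotation": the turn, a rotation vector about the tool's x, y, z in degrees, a list of three. A call has 1 to 20 rows; each row shifts and turns the commanded pose from where the row before left it, along the tool's axes as they then stand; what a row does not reach is not made up. A row lasts 1/12 s, in which the tool goes at most 41.7 mm and 7.16 degrees, less where a joint would pass 70% of its speed; a pose out of reach is approached as far as the arm can. A call with a gripper value outside its range is refused whole. "fingers" is the opening, from 0 (shut) to 1 (fully open), set as the call begins (left out, the last holds). The fingers move at their own pace and stop on an object; the grip force is fixed at half the most. Time passes only in rows, so rows that do not move let the fingers close. It gives the time, the measured TCP pose, the force and the opening at its end, in the units of the state.
- state(): the state, without advancing time (a new reading comes with each control period).
- optics.grab_frame(name): name is "scene" or "top" or "wrist"; returns a dict with "frame" (384x512x3 uint8, blue, green, red), "camera_matrix" (3x3 intrinsics, pixels), "R" (3x3) and "t" (3): a world point X has camera coordinates R X + t. Camera axes: x right, y down, z forward; pixel columns grow to the right and rows downward; lengths in m; the calibration is good to about 2 mm. A picture is of the moment at which its call begins. There is no depth.
- manip.job_done(): hands the job in, once; it reports no verdict.
Trained networks look in the newest picture that a camera, given by its name, has taken for a name from the list of things; names that differ only in an ending like _2 or _b are one class to them, and where a whole thing is asked for, a point or a joint stands for the part that bears it (a point fixed in the world has none). Each returns a list of dicts, best first, with "score" (0 to 1); they miss things now and then, are a little off and sometimes report something else, mostly with a low value. They report only what shows in the picture. A call takes as long as a camera call. They do not tell look-alikes from the thing itself.
- silhouettes(thing, camera): "mask" (384x512 bool, what is visible of it) and "bbox" ([left, top, right, bottom] in pixels, round what is visible of it).
- place_of(thing, camera): "uv" ([column, row] in pixels: a listed point, or the origin of a listed thing).
The state is a dict: "time": time; "joint_pos": joint angles; "joint_vel": joint speeds; "joint_efforts": joint torques, N m; "tool_pos": TCP position; "tool_rot": TCP orientation; "contact_force": force on the tool from outside, world axes, zero at the start; "ft_torque": the same for the moment, N m; "gripper_width": opening from 0.0 (shut) to 1.0 (fully open).
Only numpy, scipy, OpenCV 4.12 (cv2) and the standard library are available. Lean on these libraries where they do the work, as an engineer would, in place of code of your own. Each camera call takes 0.05 s, during which the arm holds its last target.

TASK

On the seed counting board with the blue thumb piece, push the sprung slide all the way in with your fingertips, then let it go so that it springs back and latches half way against its stop pin. Only push on the face of the thumb piece: do not pinch it, and do not pull up the stop pin. The orange board is loaded with seeds, so leave its slide alone, and leave the other things on the bench where they are.

Things in the scene. Friction and masses are not known exactly. Their poses are not given: they have to be found in the camera images.
- blue_board: seed counting board with blue base and blue thumb piece, fixed to the bench, its holes empty: 190 mm along its own x, 120 mm along its y, deck top 30 mm above the bench. Origin: centre of its underside. Its x is the direction in which its slide is pushed in, z is up. The slide runs on the deck along x, on the line y = -30 mm
- blue_pad (a point): middle of the flat upright face of the blue thumb piece, the face to push on, 54 mm above the bench. It looks to the board's -x; push it to +x. 44 mm wide, from 33 to 75 mm above the bench. Moves with the slide: at joint 0 it is 50 mm on the -x side of the board's middle. The deck before it is clear but for guide strips 4 mm high
- blue_slide (a joint): travel of the blue slide to the board's +x, m: 0 = fully out, where its spring holds it; 0.045 = in, at the end stop; 0.030 = mid, back against the stop pin. The spring pushes out with 3 N at 0, 10 N at 0.045; passing the pin costs 2 to 3 N more, damping 1.4 N at 30 mm/s. Let go from beyond 0.034, it returns and stops at 0.030 in under 0.5 s; let go before, it comes right out
- blue_knob (a point): top centre of the brass knob (14 mm wide) of the blue board's stop pin, 74 mm above the bench, 45 mm on the +x side of the board's middle, on the slide's line. The pin stands in a grey bridge over that line, 18 mm along x, 40 mm across, top 64 mm above the bench. The knob rises by some 10 mm as the slide passes
- blue_pin (a joint): height of the blue board's stop pin, m: 0 = down, where its own spring holds it; the passing slide raises it to about 0.010 and it drops by itself; 0.016 = pulled up to its limit
- blue_back (a point): middle of the black back (coloured only on top) of the blue thumb piece, 14 mm thick, 44 mm wide, 37 to 75 mm above the bench, directly on the +x side of the blue pad; a finger pressed on it (as in a pinch) counts as gripping. It moves with the slide
- orange_board: seed counting board with orange base and orange thumb piece, fixed to the bench, otherwise like the blue one, a brown seed in every hole: 190 mm along its own x, 120 mm along its y, deck top 30 mm above the bench. Origin: centre of its underside. Its x is the direction in which its slide is pushed in, z is up. The slide runs on the deck along x, on the line y = -30 mm
- orange_pad (a point): middle of the upright face of the orange thumb piece, as blue_pad on the other board
- orange_slide (a joint): travel of the orange slide, m, as blue_slide; it is at 0 and must stay there
- orange_knob (a point): top centre of the knob of the orange board's stop pin, as blue_knob
- orange_pin (a joint): height of the orange board's stop pin, m, as blue_pin
- orange_back (a point): middle of the black back of the orange thumb piece, as blue_back
- beaker: open glass beaker, 64 mm across, 75 mm tall; origin: centre of its underside
- jar: closed amber sample jar with a white cap, 56 mm across, 75 mm tall; origin: centre of its underside
- dish: shallow glass dish, 90 mm across, 18 mm tall; origin: centre of its underside
- seed_tray: clear open plastic tray, 100 x 140 mm, 40 mm tall; origin: centre of its underside
- tweezers: steel tweezers lying flat along their own x, 145 mm long, 6 mm high; origin: on the bench near their middle
- scalpel: scalpel with a blue handle lying flat along its own x, 145 mm long, 6 mm high; origin: on the bench near its middle
- seed_box: small cardboard box 60 x 90 mm, 35 mm tall; origin: centre of its underside
There are look-alikes about, which are no part of the job. What is shaped like the blue_board but purple or red is not meant.

How it is judged:
On the way, in this order (a step that is already met when the one before it is completed fails the run):
1. the blue slide is pushed all the way in (within 4 mm of its end stop) (value of joint blue_slide above 0.041 m), for 0.05 s.
2. the blue slide has sprung back onto its stop pin (value of joint blue_slide between 0.027 and 0.033 m and value of joint blue_pin below 0.003 m), for 0.2 s.
At the end, for the whole second after the job is handed in: The blue slide rests at 0.030 m, within 3 mm, against its stop pin, which is down (within 3 mm); the orange slide is still out (within 4 mm) with its pin down (all of step 2 and value of joint orange_slide below 0.004 m and value of joint orange_pin below 0.003 m and velocity of joint blue_slide between -0.01 and 0.01 m/s); the robot touches nothing.
It fails at once if a thumb piece was pinched or hooked (fingers pressed on its black back with over 3 N) (contact force between the fingers and blue_slide_c4 above 3 N or contact force between the fingers and orange_slide_c4 above 3 N).
It fails at once if a stop pin was pulled up (value of joint blue_pin above 0.0135 m or value of joint orange_pin above 0.005 m).
It fails at once if the slide of the orange board was moved by over 6 mm (value of joint orange_slide above 0.006 m).
It fails at once if something else on the bench was moved or lifted by over 20 mm (distance of any of beaker, jar, dish, seed_tray, tweezers, scalpel, seed_box from where it was at the start of the episode above 0.02 m).
It also fails if it takes over 37 s, if anything falls off the work surface, if the arm or the gripper's body presses on something with over 40 N, if the wrist force passes 120 N, or if a joint passes its speed limit or range.

## Working session

There is one attempt and no reset: what is moved stays moved. The work goes in short steps, Python scripts to look and compute and a tool call to move; the robot and the scene stay as the last step left them, time stands still between calls to the robot, and variables do not carry over. Pictures are saved under pics/ and viewed, and the job is handed in when it is done.

Besides the shell and the picture viewer there is one more tool, called after ">>>" by a JSON object that holds its "method" and its "body". jog_arm: Moves the arm, as the interface text tells. Its arguments: {"type":"object","properties":{"increments":{"type":"array","items":{"type":"object","properties":{"slide":{"type":"array","items":{"type":"number"}},"rotation":{"type":"array","items":{"type":"number"}}}}},"fingers":{"type":"number"}},"required":["increments"]}

```bash
mkdir -p pics
cat > h.py <<'E'
import numpy as np, cv2
from plant import state, optics, manip, silhouettes, place_of
def ray(f,uv):
    K=f["camera_matrix"];R=f["R"];t=f["t"]
    d=R.T@np.linalg.solve(K,[uv[0],uv[1],1.]);return -R.T@t,d
def atz(f,uv,z):
    o,d=ray(f,uv);return o+d*(z-o[2])/d[2]
def proj(f,X):
    c=f["R"]@np.array(X)+f["t"];p=f["camera_matrix"]@c;return p[:2]/p[2]
E
python3 - <<'E'
from h import *
np.set_printoptions(precision=4,suppress=True)
for n in ["top","scene"]:
    f=optics.grab_frame(n);cv2.imwrite(f"pics/{n}0.png",f["frame"])
    for th,z in [("blue_board",0),("blue_pad",.054),("blue_knob",.074),("blue_back",.056),("orange_board",0),("orange_pad",.054),("orange_knob",.074)]:
        for r in place_of(th,n): print(n,th,round(r["score"],2),np.array(r["uv"]),atz(f,r["uv"],z))
s=state();print(s["time"],s["tool_pos"],s["tool_rot"],manip.grip_depth)
E
```

```text
top blue_board 0.76 [215.6 173.5] [0.5646 0.186  0.    ]
top blue_board 0.69 [183.3 252.5] [0.3087 0.291  0.    ]
top blue_pad 0.53 [178.9 269.2] [0.2553 0.2968 0.054 ]
top blue_pad 0.5 [216.  187.3] [0.5077 0.1813 0.054 ]
top blue_pad 0.49 [369.2 283.6] [ 0.1989 -0.2819  0.054 ]
top blue_pad 0.28 [190.8 118.5] [0.7378 0.2615 0.054 ]
top blue_back 0.82 [367.1 278.3] [ 0.2148 -0.2762  0.056 ]
top blue_back 0.61 [214.5 182.7] [0.5222 0.1858 0.056 ]
top orange_board 0.83 [348.1 188.8] [ 0.5035 -0.248   0.    ]
top orange_pad 0.62 [362.9 195.2] [ 0.4719 -0.2818  0.054 ]
top orange_knob 0.42 [348.5 188.8] [ 0.4897 -0.2333  0.074 ]
top orange_knob 0.22 [217.1 182.1] [0.5203 0.1764 0.074 ]
scene blue_board 0.95 [237.3 144.8] [0.3031 0.2901 0.    ]
scene blue_board 0.85 [299.9 190.2] [0.5707 0.1855 0.    ]
scene blue_board 0.73 [ 81.7 251.9] [ 0.2503 -0.2649  0.    ]
scene blue_pad 0.98 [ 55.4 226.9] [ 0.1934 -0.2709  0.054 ]
scene blue_pad 0.59 [279.4 166.3] [0.5063 0.1864 0.054 ]
scene blue_pad 0.56 [226.3 128.2] [0.2714 0.2808 0.054 ]
scene blue_pad 0.5 [340.8 261.2] [ 0.7714 -0.0422  0.054 ]
scene blue_knob 0.57 [234.6 135. ] [0.3344 0.2324 0.074 ]
scene blue_knob 0.53 [ 66.1 246.2] [ 0.2832 -0.3078  0.074 ]
scene blue_knob 0.41 [303.9 181.9] [0.6024 0.1335 0.074 ]
scene blue_back 0.85 [284.3 167.4] [0.5211 0.186  0.056 ]
scene blue_back 0.7 [225.5 126.3] [0.2648 0.2862 0.056 ]
scene blue_back 0.69 [ 53.3 231.9] [ 0.2051 -0.2846  0.056 ]
scene orange_board 0.93 [176.7 296.3] [ 0.5112 -0.2496  0.    ]
scene orange_board 0.56 [353.4 228.5] [0.7456 0.1187 0.    ]
scene orange_pad 0.66 [143.5 282.2] [ 0.4679 -0.2852  0.054 ]
scene orange_knob 0.63 [140.4 284.6] [ 0.4812 -0.3026  0.074 ]
scene orange_knob 0.54 [186.9 291.8] [ 0.5649 -0.2715  0.074 ]
0.8 [ 0.2751 -0.5612  0.2313] [0.     0.9741 0.2259 0.    ] -0.0187
```

```bash
python3 -c "
import cv2
for n in ['top','scene']:
    i=cv2.imread(f'pics/{n}0.png');cv2.imwrite(f'pics/{n}0b.png',cv2.resize(i,(800,600),interpolation=cv2.INTER_CUBIC))"
```

```text
(no output)
```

View pics/top0b.png

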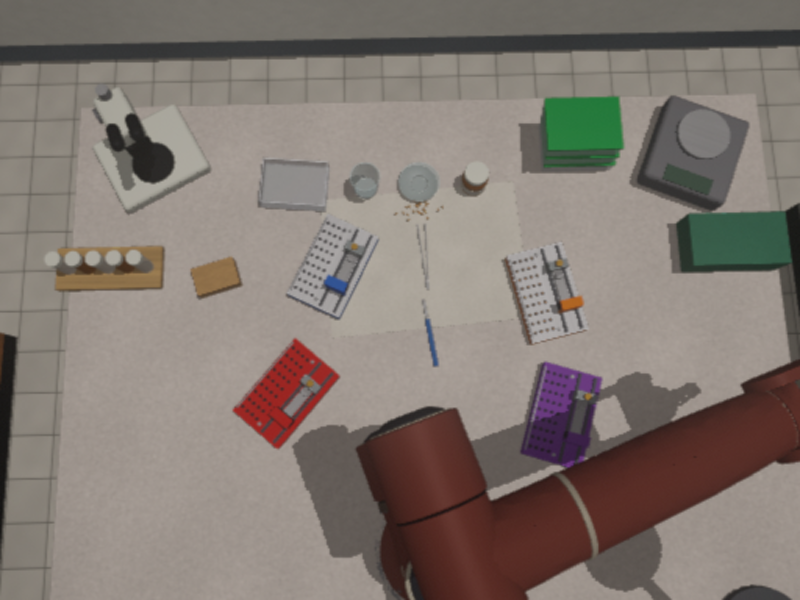

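View pics/scene0b.png

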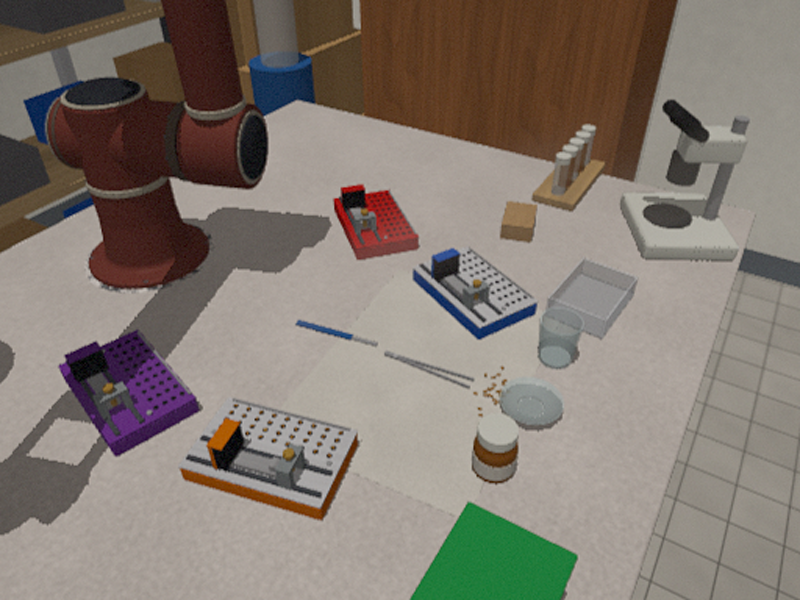

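Candidates, in 512×384 top pixels: blue-based board (215,173), red look-alike (183,252), purple look-alike (360,265) and orange board (348,189). By the description it is the one at (215,173), with the blue base and white deck. I'll check it in close crops.

```bash
python3 -c "
import cv2
i=cv2.imread('pics/top0.png')[130:210,175:255];a=cv2.resize(i,None,fx=7,fy=7,interpolation=cv2.INTER_CUBIC);cv2.imwrite('pics/ct.png',a)
i=cv2.imread('pics/scene0.png')[150:220,255:350];a=cv2.resize(i,None,fx=8,fy=8,interpolation=cv2.INTER_CUBIC);cv2.imwrite('pics/cs.png',a)"
```

```text
(no output)
```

View pics/ct.png

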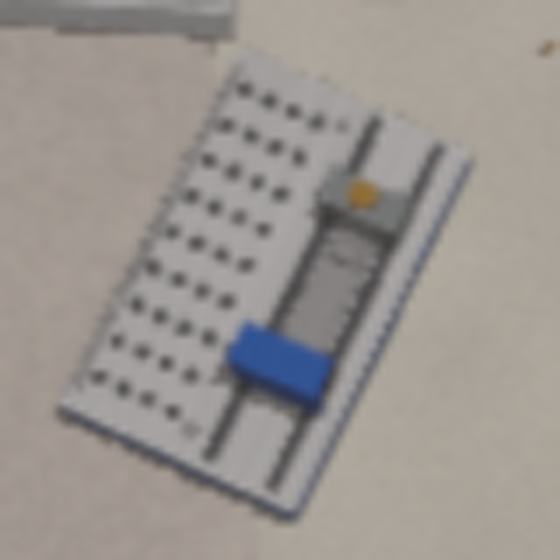

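View pics/cs.png

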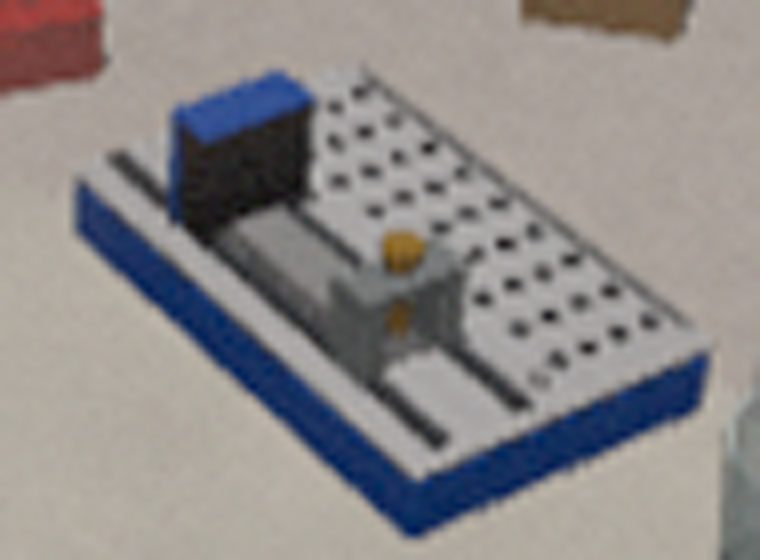

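```bash
cat > fit.py <<'E'
from h import *
from scipy.optimize import least_squares
np.set_printoptions(precision=4,suppress=True)
F={n:optics.grab_frame(n) for n in ["top","scene"]}
u=lambda p,s,o:((np.array(p)+.5)/s-.5+np.array(o))
T=lambda x,y:u((x,y),7,(175,130)); S=lambda x,y:u((x,y),8,(255,150))
obs=[("top",(-.095,.06,.03),T(62,405)),("top",(-.095,-.06,.03),T(297,512)),("top",(.095,-.06,.03),T(470,158)),("top",(.095,.06,.03),T(238,58)),
("top",(.045,-.03,.074),T(363,194)),
("scene",(-.095,-.06,.03),S(78,180)),("scene",(.095,-.06,.03),S(418,480)),("scene",(.095,.06,.03),S(710,350)),("scene",(-.095,.06,.03),S(365,68)),("scene",(.045,-.03,.074),S(404,237))]
def W(p,q):
    c,s=np.cos(p[2]),np.sin(p[2]);return np.array([p[0]+c*q[0]-s*q[1],p[1]+s*q[0]+c*q[1],q[2]])
for use in (["top"],["scene"],["top","scene"]):
    r=lambda p:np.concatenate([proj(F[n],W(p,q))-o for n,q,o in obs if n in use])
    b=least_squares(r,[.56,.186,-.4]);p=b.x
    print(use,p,np.degrees(p[2]),"rms",np.sqrt(np.mean(b.fun**2)),"pad",W(p,(-.05,-.03,.054)))
E
python3 fit.py
```

```text
['top'] [ 0.571   0.193  -0.4551] -26.073298804356103 rms 0.631605232765537 pad [0.5129 0.188  0.054 ]
['scene'] [ 0.5762  0.1873 -0.4747] -27.19969850729872 rms 0.7803568396640063 pad [0.518  0.1835 0.054 ]
['top', 'scene'] [ 0.5735  0.1911 -0.4655] -26.66986550112563 rms 1.044131446845532 pad [0.5153 0.1867 0.054 ]
```

The crops confirm the blue base and white deck with empty holes. The thumb piece is at top (215,181) and the knob at (226,157). The board sits near (0.574, 0.191) with yaw about -26.7°. First I'll turn the tool so its x lies along the slide line, and shut the fingers.

>>> {"method": "jog_arm", "body": {"fingers": 0, "increments": [{"rotation": [0,0,-7.07]},{"rotation": [0,0,-7.07]},{"rotation": [0,0,-7.07]},{"rotation": [0,0,-7.07]},{"rotation": [0,0,-7.07]},{"rotation": [0,0,-7.07]},{"rotation": [0,0,-7.07]},{"rotation": [0,0,-7.07]},{"rotation": [0,0,-7.07]},{"rotation": [0,0,-7.07]},{"rotation": [0,0,-7.07]},{"rotation": [0,0,-7.07]},{"rotation": [0,0,-7.07]},{"rotation": [0,0,-7.07]},{"rotation": [0,0,-7.07]},{"rotation": [0,0,-7.07]},{"rotation": [0,0,-7.07]},{"rotation": [0,0,-7.07]},{"slide": [0,0,0]}]}}

```text
invalid input
```

```bash
cat > go.py <<'E'
from h import *
from scipy.spatial.transform import Rotation as Ro
import sys
np.set_printoptions(precision=4,suppress=True)
def tool():
    s=state();q=s["tool_rot"];return s,Ro.from_quat([q[1],q[2],q[3],q[0]]).as_matrix()
def rel(T):
    s,R=tool();return R.T@(np.array(T)-s["tool_pos"])*1000
if __name__=="__main__":
    s,R=tool();print(s["time"],s["tool_pos"],s["gripper_width"],"yaw",np.degrees(np.arctan2(R[1,0],R[0,0])),"z",R[:,2],s["joint_pos"],s["contact_force"])
    print(rel([float(a) for a in sys.argv[1:4]]))
E
python3 go.py .45 -.1 .2; python3 go.py .444 .223 .18
```

```text
0.9 [ 0.2751 -0.5612  0.2313] 1.000186976484058 yaw 26.114022961191786 z [ 0. -0. -1.] [-1.234   0.0527  1.6129  0.      1.476  -0.119 ] [-0.7262 -0.0166 -0.157 ]
[ 360.0308 -337.1276   31.3117]
0.9 [ 0.2751 -0.5612  0.2313] 1.000186976484058 yaw 26.114022961191786 z [ 0. -0. -1.] [-1.234   0.0527  1.6129  0.      1.476  -0.119 ] [-0.7262 -0.0166 -0.157 ]
[ 496.8143 -629.7974   51.3028]
```

Each row probably needs both fields.

>>> {"method": "jog_arm", "body": {"fingers": 0, "increments": [{"slide": [0,0,0],"rotation": [0,0,-7.07]},{"slide": [0,0,0],"rotation": [0,0,-7.07]},{"slide": [0,0,0],"rotation": [0,0,-7.07]},{"slide": [0,0,0],"rotation": [0,0,-7.07]},{"slide": [0,0,0],"rotation": [0,0,-7.07]},{"slide": [0,0,0],"rotation": [0,0,-7.07]},{"slide": [0,0,0],"rotation": [0,0,-7.07]},{"slide": [0,0,0],"rotation": [0,0,-7.07]},{"slide": [0,0,0],"rotation": [0,0,-7.07]},{"slide": [0,0,0],"rotation": [0,0,-7.07]},{"slide": [0,0,0],"rotation": [0,0,-7.07]},{"slide": [0,0,0],"rotation": [0,0,-7.07]},{"slide": [0,0,0],"rotation": [0,0,-7.07]},{"slide": [0,0,0],"rotation": [0,0,-7.07]},{"slide": [0,0,0],"rotation": [0,0,-7.07]},{"slide": [0,0,0],"rotation": [0,0,-7.07]},{"slide": [0,0,0],"rotation": [0,0,-7.07]},{"slide": [0,0,0],"rotation": [0,0,-7.07]},{"slide": [0,0,0],"rotation": [0,0,0]}]}}

```text
time: 2.48
tool_pos: [0.2751, -0.5612, 0.2313]
tool_rot: [0.0, 0.229, 0.973, -0.0]
contact_force: [-0.8, 0.1, -1.1]
gripper_width: -0.001
```

```bash
python3 go.py .45 -.1 .2; python3 go.py .444 .223 .18
```

```text
2.4833 [ 0.2751 -0.5612  0.2313] -0.0013447096692344915 yaw 153.4859301875667 z [-0.     -0.0001 -1.    ] [-1.234   0.0527  1.6129 -0.      1.476  -2.342 ] [-0.7819  0.0965 -1.1377]
[ 49.3848 490.7761  31.2947]
2.4833 [ 0.2751 -0.5612  0.2313] -0.0013447096692344915 yaw 153.4859301875667 z [-0.     -0.0001 -1.    ] [-1.234   0.0527  1.6129 -0.      1.476  -2.342 ] [-0.7819  0.0965 -1.1377]
[198.9469 777.1272  51.2756]
```

>>> {"method": "jog_arm", "body": {"increments": [{"slide": [3.5,35,2],"rotation": [0,0,0]},{"slide": [3.5,35,2],"rotation": [0,0,0]},{"slide": [3.5,35,2],"rotation": [0,0,0]},{"slide": [3.5,35,2],"rotation": [0,0,0]},{"slide": [3.5,35,2],"rotation": [0,0,0]},{"slide": [3.5,35,2],"rotation": [0,0,0]},{"slide": [3.5,35,2],"rotation": [0,0,0]},{"slide": [3.5,35,2],"rotation": [0,0,0]},{"slide": [3.5,35,2],"rotation": [0,0,0]},{"slide": [3.5,35,2],"rotation": [0,0,0]},{"slide": [3.5,35,2],"rotation": [0,0,0]},{"slide": [3.5,35,2],"rotation": [0,0,0]},{"slide": [3.5,35,2],"rotation": [0,0,0]},{"slide": [3.5,35,2],"rotation": [0,0,0]},{"slide": [0,0,0],"rotation": [0,0,0]}]}}

```text
time: 3.73
tool_pos: [0.4519, -0.0965, 0.2031]
tool_rot: [0.0, 0.229, 0.973, 0.001]
contact_force: [0.3, 0.0, -0.4]
gripper_width: 0.001
```

```bash
python3 go.py .444 .223 .18
```

```text
3.7333 [ 0.4519 -0.0965  0.2031] 0.0007688930245268085 yaw 153.56008944435231 z [ 0.0006  0.0023 -1.    ] [-0.3731 -0.3365  2.0103  0.0024  1.4681 -1.4826] [ 0.2975  0.0335 -0.3663]
[149.2937 282.4765  23.8279]
```

>>> {"method": "jog_arm", "body": {"increments": [{"slide": [15,28.2,0],"rotation": [0,0,0]},{"slide": [15,28.2,0],"rotation": [0,0,0]},{"slide": [15,28.2,0],"rotation": [0,0,0]},{"slide": [15,28.2,0],"rotation": [0,0,0]},{"slide": [15,28.2,0],"rotation": [0,0,0]},{"slide": [15,28.2,0],"rotation": [0,0,0]},{"slide": [15,28.2,0],"rotation": [0,0,0]},{"slide": [15,28.2,0],"rotation": [0,0,0]},{"slide": [15,28.2,0],"rotation": [0,0,0]},{"slide": [15,28.2,0],"rotation": [0,0,0]},{"slide": [0,0,0],"rotation": [0,0,0]},{"slide": [0,0,0],"rotation": [0,0,0]}]}}

```text
time: 4.73
tool_pos: [0.4431, 0.2189, 0.2033]
tool_rot: [0.0, 0.23, 0.973, -0.0]
contact_force: [-0.2, -0.7, 0.2]
gripper_width: -0.003
```

```bash
python3 go.py .444 .223 .18
python3 - <<'E'
from h import *
np.set_printoptions(precision=4,suppress=True)
for n in ["wrist","top"]:
    f=optics.grab_frame(n);i=f["frame"]
    if n=="wrist":
        cv2.imwrite("pics/w1.png",cv2.resize(i,(800,600)));print("wrist C",-f["R"].T@f["t"])
        for th,z in [("blue_board",0),("blue_pad",.054),("blue_knob",.074),("blue_back",.056)]:
            for r in place_of(th,n): print(th,round(r["score"],2),np.array(r["uv"]),atz(f,r["uv"],z))
E
```

```text
4.7333 [0.4431 0.2189 0.2033] -0.0026426861619270867 yaw 153.39802745281824 z [-0.0001 -0.0005 -1.    ] [ 0.3084 -0.2494  1.9408 -0.0005  1.4505 -0.798 ] [-0.2421 -0.7255  0.159 ]
[ 1.0177  4.0768 23.3403]
wrist C [0.3771 0.253  0.3453]
blue_board 0.85 [260.4  24.9] [0.3127 0.2913 0.    ]
blue_board 0.77 [280.7 259.3] [0.5694 0.1935 0.    ]
blue_board 0.19 [ 93.6 235.3] [ 0.4317 -0.0043  0.    ]
blue_knob 0.65 [261.4 331.2] [0.5999 0.1487 0.074 ]
blue_knob 0.53 [210.9  48.9] [0.324  0.2383 0.074 ]
blue_knob 0.18 [456.5 168.2] [0.5155 0.3932 0.074 ]
```

View pics/w1.png

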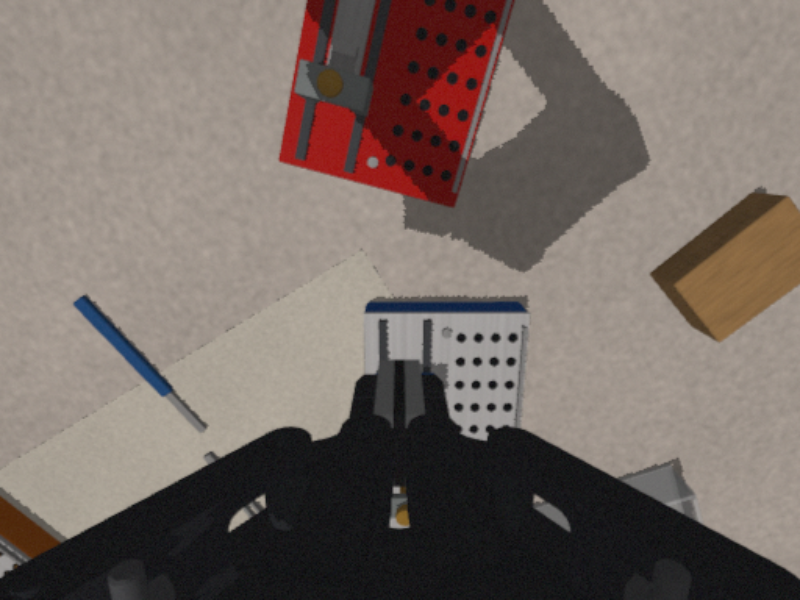

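Run:
```python
from go import *
f=optics.grab_frame("wrist");s,R=tool()
for nm,p,z in [("c-",(365,312),.03),("c+",(528,312),.03),("s1",(384,322),.034),("s2",(428,322),.034),("knob",(403,516),.074)]:
    X=atz(f,np.array(p)*.64,z);print(nm,X,"tool",R.T@(X-s["tool_pos"])*1000)
```

```text
c- [0.4616 0.1818 0.03  ] tool [-32.1834 -23.4405 173.3689]
c+ [0.5143 0.2858 0.03  ] tool [-32.3783  93.1626 173.3723]
s1 [0.4733 0.1912 0.034 ] tool [-38.3565  -9.7955 169.3705]
s2 [0.4874 0.2191 0.034 ] tool [-38.4089  21.4854 169.3714]
knob [0.5971 0.1437 0.074 ] tool [-170.3507    3.493   129.3971]
```

The wrist view shows the guide strips at (384,322) and (428,322) in the 800-pixel picture. The slide line is about 5 mm to tool +y, the yaw matches, and the pad face is about 77 mm ahead along tool -x. Next I'll descend in front of it.

>>> {"method": "jog_arm", "body": {"increments": [{"slide": [0,1,30],"rotation": [0,0,0]},{"slide": [0,1,30],"rotation": [0,0,0]},{"slide": [0,1,30],"rotation": [0,0,0]},{"slide": [-10,1,30],"rotation": [0,0,0]},{"slide": [-10,1,20],"rotation": [0,0,0]},{"slide": [-10,0,13],"rotation": [0,0,0]},{"slide": [0,0,0],"rotation": [0,0,0]},{"slide": [0,0,0],"rotation": [0,0,0]}]}}

```text
time: 5.75
tool_pos: [0.472, 0.2085, 0.0499]
tool_rot: [-0.001, 0.231, 0.973, -0.0]
contact_force: [-0.1, -0.2, 0.6]
gripper_width: -0.001
```

```bash
python3 go.py .515 .187 .05
python3 - <<'E'
from h import *
f=optics.grab_frame("wrist");cv2.imwrite("pics/w2.png",cv2.resize(f["frame"],(800,600)))
f=optics.grab_frame("scene");cv2.imwrite("pics/s2.png",cv2.resize(f["frame"][90:240,200:400],(800,600),interpolation=cv2.INTER_CUBIC))
E
```

```text
5.75 [0.472  0.2085 0.0499] -0.0012791525991079527 yaw 153.27989900737782 z [-0.0018 -0.0003 -1.    ] [ 0.2716 -0.0175  2.0062  0.0002  1.1547 -0.8329] [-0.099  -0.2199  0.5534]
[-48.1207   0.1395  -0.2189]
```

View pics/w2.png

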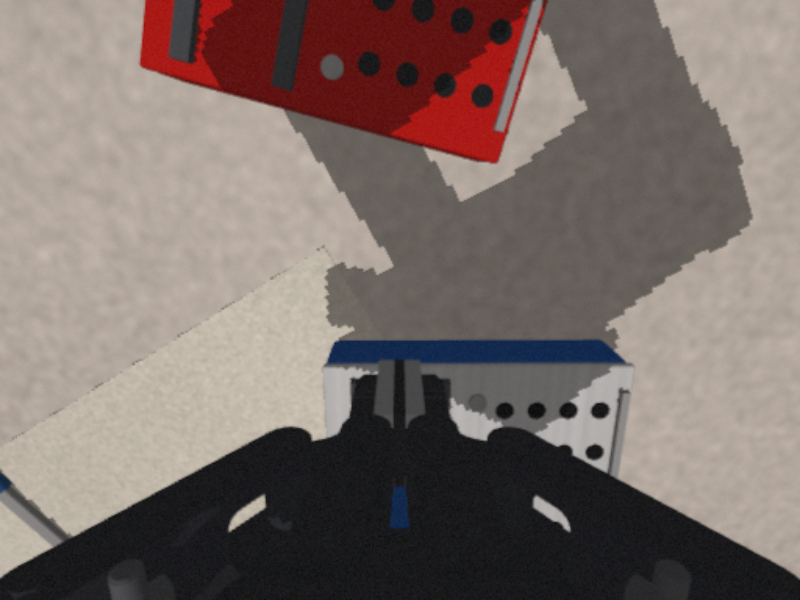

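View pics/s2.png

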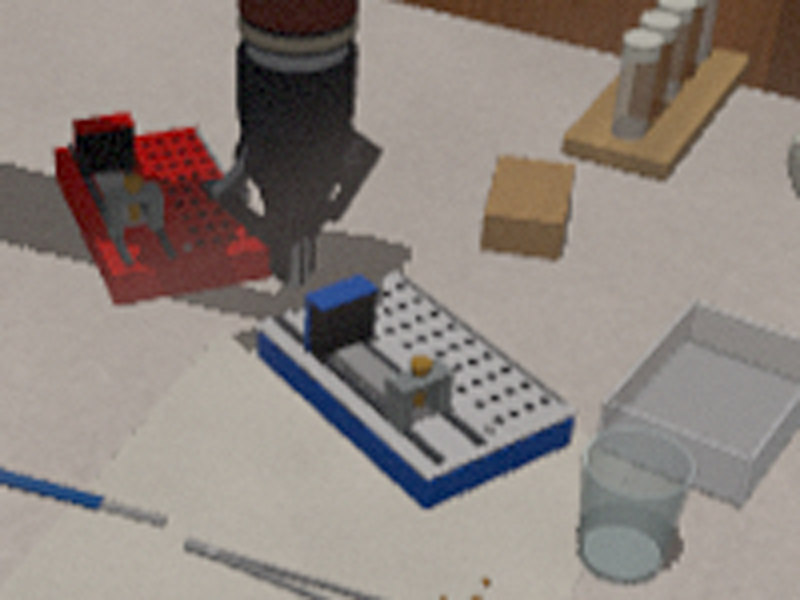

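The fingers are in front of the pad on its centre line: blue shows through the finger gap at (400,505). I'll advance and push.

>>> {"method": "jog_arm", "body": {"increments": [{"slide": [-10,0,0],"rotation": [0,0,0]},{"slide": [-10,0,0],"rotation": [0,0,0]},{"slide": [-6,0,0],"rotation": [0,0,0]},{"slide": [-4,0,0],"rotation": [0,0,0]},{"slide": [-4,0,0],"rotation": [0,0,0]},{"slide": [-4,0,0],"rotation": [0,0,0]},{"slide": [-4,0,0],"rotation": [0,0,0]},{"slide": [-4,0,0],"rotation": [0,0,0]},{"slide": [0,0,0],"rotation": [0,0,0]}]}}

```text
time: 6.6
tool_pos: [0.5128, 0.1889, 0.0503]
tool_rot: [-0.001, 0.23, 0.973, 0.0]
contact_force: [-4.5, 1.7, 2.8]
gripper_width: -0.001
```

```bash
python3 go.py .515 .187 .05
python3 - <<'E'
from h import *
f=optics.grab_frame("scene");cv2.imwrite("pics/s3.png",cv2.resize(f["frame"][140:230,240:360],(800,600),interpolation=cv2.INTER_CUBIC))
E
```

```text
6.6 [0.5128 0.1889 0.0503] -0.0005837029636723484 yaw 153.36390381133305 z [-0.0027  0.0009 -1.    ] [ 0.216   0.0535  1.9332  0.0016  1.1573 -0.8906] [-4.4677  1.7127  2.8434]
[-2.8247 -0.7015  0.3352]
```

View pics/s3.png

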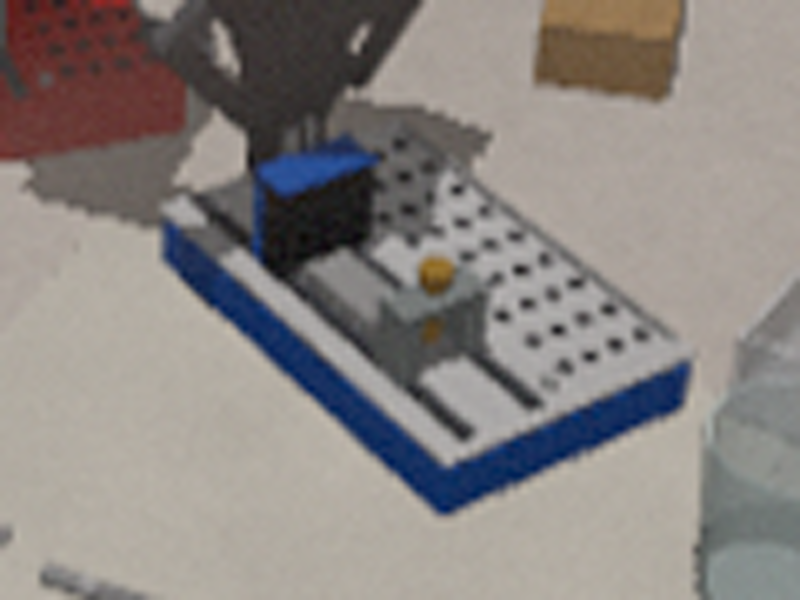

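The force is about 4.8 N along the slide, so the pad is touched and on its way. I'll keep pushing.

>>> {"method": "jog_arm", "body": {"increments": [{"slide": [-3,0,0],"rotation": [0,0,0]},{"slide": [-3,0,0],"rotation": [0,0,0]},{"slide": [-3,0,0],"rotation": [0,0,0]},{"slide": [-3,0,0],"rotation": [0,0,0]},{"slide": [-3,0,0],"rotation": [0,0,0]},{"slide": [-3,0,0],"rotation": [0,0,0]},{"slide": [-3,0,0],"rotation": [0,0,0]},{"slide": [-3,0,0],"rotation": [0,0,0]},{"slide": [-3,0,0],"rotation": [0,0,0]},{"slide": [-3,0,0],"rotation": [0,0,0]},{"slide": [-3,0,0],"rotation": [0,0,0]},{"slide": [0,0,0],"rotation": [0,0,0]}]}}

```text
time: 7.65
tool_pos: [0.5413, 0.1747, 0.0503]
tool_rot: [-0.002, 0.23, 0.973, 0.0]
contact_force: [-8.0, 4.0, 6.8]
gripper_width: -0.003
```

```bash
python3 go.py .515 .187 .05
python3 - <<'E'
from h import *
f=optics.grab_frame("scene");cv2.imwrite("pics/s4.png",cv2.resize(f["frame"][140:230,240:360],(800,600),interpolation=cv2.INTER_CUBIC))
E
```

```text
7.65 [0.5413 0.1747 0.0503] -0.0026570020845471183 yaw 153.37931245839005 z [-0.0046  0.0016 -1.    ] [ 0.1801  0.1051  1.8784  0.0026  1.1624 -0.9271] [-8.0258  3.9581  6.7758]
[29.0329 -0.7578  0.3942]
```

View pics/s4.png

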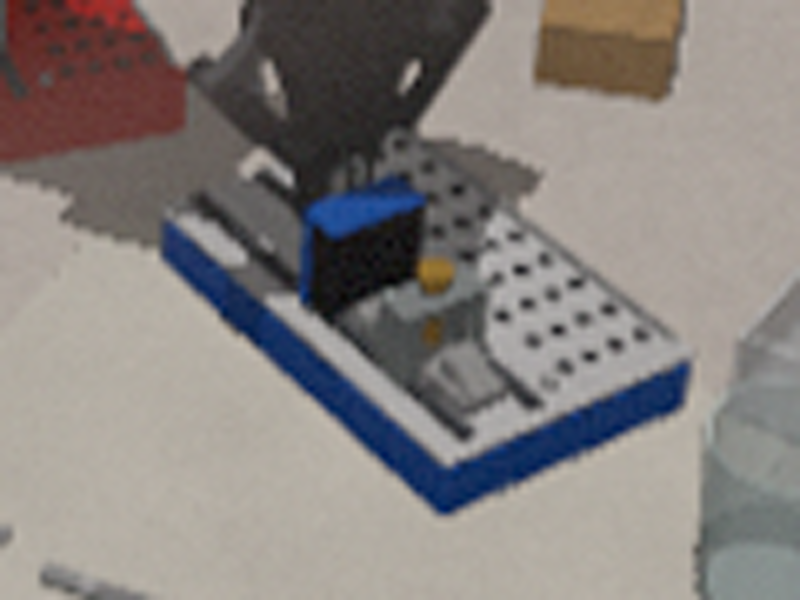

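The force is about 9 N, which by the spring law puts travel near 35–40 mm. I'll take smaller steps to the end stop.

>>> {"method": "jog_arm", "body": {"increments": [{"slide": [-2,0,0],"rotation": [0,0,0]},{"slide": [-2,0,0],"rotation": [0,0,0]},{"slide": [-1,0,0],"rotation": [0,0,0]},{"slide": [0,0,0],"rotation": [0,0,0]}]}}

```text
time: 8.03
tool_pos: [0.5453, 0.1726, 0.0502]
tool_rot: [-0.003, 0.23, 0.973, 0.0]
contact_force: [-9.0, 4.4, 7.1]
gripper_width: -0.004
```

```bash
python3 go.py .515 .187 .05
```

```text
8.0333 [0.5453 0.1726 0.0502] -0.003721315331158232 yaw 153.3881583071768 z [-0.0054  0.0018 -1.    ] [ 0.1752  0.1127  1.8702  0.003   1.1637 -0.9324] [-9.0187  4.4184  7.1196]
[33.5624 -0.7447  0.4114]
```

>>> {"method": "jog_arm", "body": {"increments": [{"slide": [-2,0,0],"rotation": [0,0,0]},{"slide": [-1,0,0],"rotation": [0,0,0]},{"slide": [0,0,0],"rotation": [0,0,0]}]}}

```text
time: 8.28
tool_pos: [0.5454, 0.1726, 0.0503]
tool_rot: [-0.006, 0.23, 0.973, 0.001]
contact_force: [-18.9, 8.3, 15.1]
gripper_width: -0.001
```

```bash
python3 go.py .515 .187 .05
```

```text
8.2833 [0.5454 0.1726 0.0503] -0.0006238897130039665 yaw 153.3896131615682 z [-0.0122  0.0039 -0.9999] [ 0.1735  0.1165  1.866   0.0065  1.1704 -0.9355] [-18.8533   8.336   15.068 ]
[33.647  -0.7609  0.6806]
```

The TCP stopped advancing while the force rose to 21 N, so the slide is at the end stop. I'll hold briefly and take a picture.

>>> {"method": "jog_arm", "body": {"increments": [{"slide": [0,0,0],"rotation": [0,0,0]},{"slide": [0,0,0],"rotation": [0,0,0]}]}}

```text
time: 8.45
tool_pos: [0.5454, 0.1726, 0.0502]
tool_rot: [-0.006, 0.23, 0.973, 0.0]
contact_force: [-18.1, 7.8, 13.2]
gripper_width: -0.003
```

Run:
```python
from h import *
f=optics.grab_frame("scene");cv2.imwrite("pics/s5.png",cv2.resize(f["frame"][140:230,240:360],(800,600),interpolation=cv2.INTER_CUBIC))
```

```text
(no output)
```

View pics/s5.png

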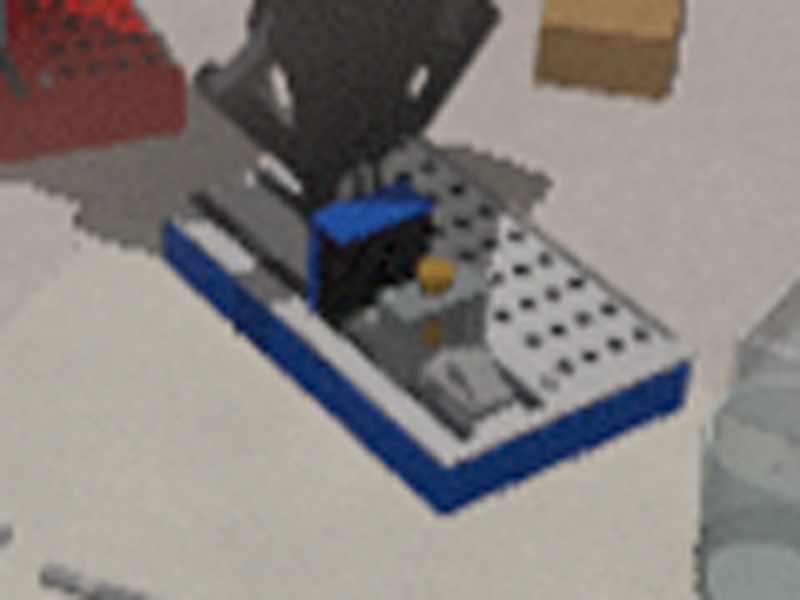

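The slide's front end is well out beyond the bridge at about (480,390), and the pin is down. Now I'll let go by drawing straight back.

>>> {"method": "jog_arm", "body": {"increments": [{"slide": [5,0,0],"rotation": [0,0,0]},{"slide": [10,0,0],"rotation": [0,0,0]},{"slide": [15,0,0],"rotation": [0,0,0]},{"slide": [15,0,0],"rotation": [0,0,0]},{"slide": [15,0,0],"rotation": [0,0,0]},{"slide": [15,0,0],"rotation": [0,0,0]},{"slide": [0,0,-30],"rotation": [0,0,0]},{"slide": [0,0,-30],"rotation": [0,0,0]},{"slide": [0,0,-30],"rotation": [0,0,0]},{"slide": [15,0,-30],"rotation": [0,0,0]},{"slide": [30,0,-20],"rotation": [0,0,0]},{"slide": [0,0,0],"rotation": [0,0,0]},{"slide": [0,0,0],"rotation": [0,0,0]},{"slide": [0,0,0],"rotation": [0,0,0]}]}}

```text
time: 9.67
tool_pos: [0.4421, 0.2239, 0.1894]
tool_rot: [-0.0, 0.23, 0.973, -0.0]
contact_force: [0.4, -0.1, -0.1]
gripper_width: 0.004
```

Run:
```python
from h import *
np.set_printoptions(precision=4,suppress=True)
print(state()["contact_force"],state()["tool_pos"])
p=(.5735,.1911,-.4655)
def W(q):
    c,s=np.cos(p[2]),np.sin(p[2]);return np.array([p[0]+c*q[0]-s*q[1],p[1]+s*q[0]+c*q[1],q[2]])
f=optics.grab_frame("scene");cv2.imwrite("pics/s6.png",cv2.resize(f["frame"][140:230,240:360],(800,600),interpolation=cv2.INTER_CUBIC))
for q in (0,.03,.045): print(q,[((proj(f,W((-.05+q+dx,-.03+y,.075)))-[240,140])*6.67).round() for dx,y in((0,-.022),(0,.022),(.014,-.022),(.014,.022))])
f=optics.grab_frame("top");cv2.imwrite("pics/t6.png",cv2.resize(f["frame"],(800,600),interpolation=cv2.INTER_CUBIC))
```

```text
[ 0.4313 -0.0649 -0.0641] [0.4421 0.2239 0.1894]
0 [array([239., 155.]), array([331., 121.]), array([259., 173.]), array([352., 138.])]
0.03 [array([283., 193.]), array([376., 157.]), array([305., 211.]), array([398., 175.])]
0.045 [array([306., 212.]), array([400., 176.]), array([328., 231.]), array([422., 194.])]
```

View pics/s6.png

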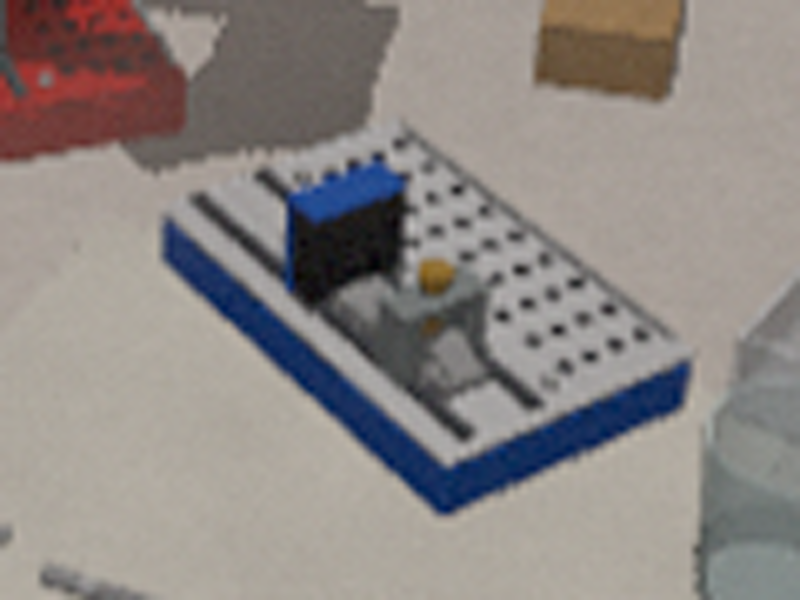

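View pics/t6.png

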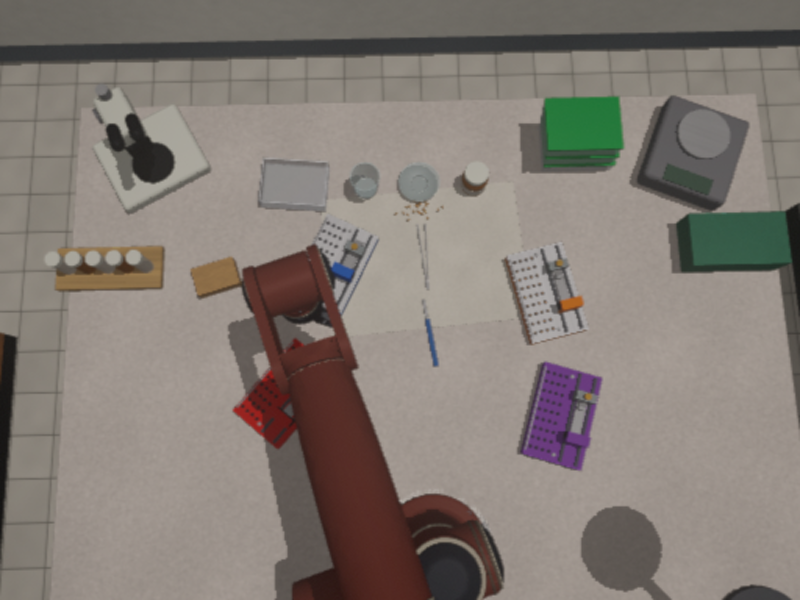

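The thumb top's near-left edge is at (288,195) and its right end at (405,185). That fits the prediction for 0.030 (283,193 / 398,175) and neither 0 nor 0.045. The knob is down at (436,274), the orange board and loose items look unmoved, and the force is zero. I'm handing in.

```bash
python3 -c "
from plant import manip
print(manip.job_done())"
```

```text
the job is handed in; nothing more can be done
None
```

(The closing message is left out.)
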